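Unstack the spindle parts into their dishes

ROBOT

A 7-joint arm with a two-finger parallel gripper is mounted at the origin on a cart in front of the work surface, level with it; the furniture and walls round the work are solid. World frame = base frame: x ahead of the robot, y to its left, z up, the work surface at z = 0. Lengths are in m, angles in rad, forces in N, time in s.
With the tool pointing down it reaches from about 0.4 to 0.875 m from the base axis. Payload 4.4 kg.
Tool frame: the origin (TCP) lies on the centre line of the jaws, within the pads' length; the fingertips stand 8 mm ahead of it and the grasp point (between the pads) lies 11 mm behind it (bot.tip_reach is the distance from the TCP to the fingertips, in m); z points along the fingers, y is the direction in which the jaws open and shut (so a half turn about z gives the same grasp; the last joint's range is limited). The gripper opens to 85 mm and grips with 20 to 120 N. Pads are 22 mm wide; open, the fingers measure 114 mm over their backs; the gripper's body (76 mm by 85 mm) begins 54 mm behind the grasp point. The pads swing forward as they close: fully open they stand 13 mm farther back than shut.
Start: joints at [1.279, 0.628, 0.038, 1.517, -0.027, 0.996, -0.02], TCP at [0.146, -0.634, 0.239] pointing down, gripper open.
Joint ranges: [-3.06, 3.06], [-0.37, 2.12], [-1.25, 1.32], [0.18, 2.47], [-1.1, 4.24], [0.23, 1.98], [-2.94, 2.94]. Speed limits (rad/s): [2.57, 2.57, 3.14, 3.14, 3.14, 3.14, 3.14].

INTERFACE

Orientations are given as a 3x3 rotation matrix whose columns are the frame's x, y, z axes.
In Python, from plant import bot, cams gives the robot as it stands.
- The arm moves only by the tool play_rows, never from a script. Its argument "targets" is one flat list of numbers, 7 for each row, row after row: the turn, a rotation vector about the tool's x, y, z in rad, then the shift along the tool's x, y, z in cm, then the finger opening in cm, from 0 to 8.54. A call has exactly 5 rows; each row shifts and turns the pose as measured when the row begins, along the tool's axes as they then stand; what a row does not reach is not made up. A row lasts 1/12 s, in which the tool goes at most 41.7 mm and 7.16 degrees, less where a joint would pass 70% of its speed; a pose out of reach is approached as far as the arm can. A call is refused whole if a number of a shift passes 4.17 or a number of a turn 0.125, either way. A call with a gripper value outside its range is refused whole. The fingers move at their own pace and stop on an object; "force" is the grip in N (left out, the last holds). Time passes only in rows, so rows that do not move let the fingers close, or fill a call up. It gives the time, the measured TCP pose, the force and the opening at its end, in the units of the state.
- bot.get_obs(): the state, without advancing time (a new reading comes with each control period).
- cams.get_image(name): name is "scene" or "side" or "wrist"; returns the picture (400x640x3 uint8, blue, green, red); there is no depth.
- cams.get_calibration(name): a dict with "fx", "fy", "cx", "cy" (pixels), "extrinsics" (4x4, takes a point from world to camera coordinates); the wrist camera has in their place "hand_eye" (4x4, takes a point from camera to tool coordinates, whose origin is the TCP and whose axes are the flange's). Camera axes: x right, y down, z forward; pixel columns grow to the right and rows downward; lengths in m; the calibration is good to about 2 mm. A picture is of the moment at which its call begins: read the wrist's pose just before it. get_calibration takes no time and is no camera call.
- bot.close_job(): hands the job in, once; it reports no verdict.
Trained networks look in the newest picture that a camera, given by its name, has taken for a name from the list of things; names that differ only in an ending like _2 or _b are one class to them, and where a whole thing is asked for, a point or a joint stands for the part that bears it (a point fixed in the world has none). Each returns a list of dicts, best first, with "p" (0 to 1); they miss things now and then, are a little off and sometimes report something else, mostly with a low value. They report only what shows in the picture. A call takes as long as a camera call. They do not tell look-alikes from the thing itself.
- cams.find_in(camera, target): "location" ([row, column] in pixels, amid what is visible of it).
- cams.silhouettes(camera, target): "pixels" (400x640 bool, what is visible of it) and "location" ([row, column] in pixels, amid what is visible of it).
The state is a dict: "clock": time; "q": joint angles; "joint_vel": joint speeds; "effort": joint torques, N m; "tool_pos": TCP position; "tool_rot": TCP orientation; "ft_force": force on the tool from outside, world axes, zero at the start; "wrist_torque": the same for the moment, N m; "width": finger opening in m.
Only numpy, scipy, OpenCV 4.12 (cv2) and the standard library are available. Lean on these libraries where they do the work, as an engineer would, in place of code of your own. Each camera call takes 0.05 s, during which the arm holds its last target. There are 200 camera calls.

TASK

Take the stack of spindle parts apart one at a time from the top and set each part down flat and upright, near the middle of its own dish, inside the rim: the small bronze bush in the red dish, then the black roller in the yellow one, the large brass bush in the blue one and the steel flange in the green one. Set the parts down rather than dropping them, do not tip any over, and leave the cardboard carton and the calculator where they are.

Things in the scene. Friction and masses are not known exactly. Their poses are not given: they have to be found in the camera images.
- bush_centre (a point): Small plain reddish bronze-coloured bush, 28 mm diameter, 26 mm high, about 70 g; at the start the top of the stack, on the black roller. Stands with its bore axis (z) upright; the point is its centre, half-way up.
- roller_centre (a point): Black steel roller, 33 mm diameter, 38 mm high, about 220 g; at the start under the bush, on the brass bush. Stands with its bore axis (z) upright; the point is its centre, half-way up.
- brass_centre (a point): Large yellow brass bush, 41 mm diameter with a waist 1 mm or so narrower, 35 mm high, about 190 g; at the start under the roller, on the hub of the flange. Stands with its bore axis (z) upright; the point is its centre, half-way up.
- flange_centre (a point): Grey steel hubbed flange, 20 mm high over all, about 260 g: a round plate 66 mm in diameter and 10 mm thick, with a hub 36 mm in diameter rising from it up to the 20 mm, by which it can be gripped from above. At the start the foot of the stack, hub up, standing on the bench (top at height 0); set it down hub up. The parts of the stack are loose and lie within a few mm of one axis. Stands with its bore axis (z) upright; the point is its centre, half-way up.
- red_dish: Red round open plastic dish, fixed to the bench, for the bronze bush: outside diameter 58 mm, 7 mm high over all, rim wall 4 mm, inner floor 50 mm across and 4 mm above the underside, a thin grey centring disc as wide as the part printed on it. Origin: centre of the underside, on the bench; z up.
- yellow_dish: Yellow round open plastic dish, fixed to the bench, for the roller: outside diameter 63 mm, 7 mm high over all, rim wall 4 mm, inner floor 55 mm across and 4 mm above the underside, a thin grey centring disc as wide as the part printed on it. Origin: centre of the underside, on the bench; z up.
- blue_dish: Blue round open plastic dish, fixed to the bench, for the brass bush: outside diameter 71 mm, 7 mm high over all, rim wall 4 mm, inner floor 63 mm across and 4 mm above the underside, a thin grey centring disc as wide as the part printed on it. Origin: centre of the underside, on the bench; z up.
- green_dish: Green round open plastic dish, fixed to the bench, for the flange: outside diameter 96 mm, 7 mm high over all, rim wall 4 mm, inner floor 88 mm across and 4 mm above the underside, a thin grey centring disc as wide as the part printed on it. Origin: centre of the underside, on the bench; z up.
- carton_centre (a point): Small brown cardboard carton, 54 x 67 x 38 mm, loose, a bystander to leave alone. The point is its centre.
- calc_centre (a point): Dark pocket calculator lying flat, 128 x 78 x 15 mm, loose, a bystander to leave alone. The point is its centre.
Mind the look-alikes: they are no part of the job. Of the things that look like the green_dish, take the one that is farthest to the robot's left at the start.

How it is judged:
On the way, in this order (a step that is already met when the one before it is completed fails the run):
1. the bronze bush is set in the red dish and released (horizontal distance between bush_centre and red_dish below 0.012 m and z of bush_centre in the frame of red_dish between 0.013 and 0.021 m and angle between bush_centre's own z axis and vertical below 0.09 rad and contact force between the fingers and bush below 0.1 N and linear speed of bush below 0.02 m/s), for 0.2 s.
2. the black roller is set in the yellow dish and released (horizontal distance between roller_centre and yellow_dish below 0.012 m and z of roller_centre in the frame of yellow_dish between 0.019 and 0.027 m and angle between roller_centre's own z axis and vertical below 0.09 rad and contact force between the fingers and roller below 0.1 N and linear speed of roller below 0.02 m/s), for 0.2 s.
3. the brass bush is set in the blue dish and released (horizontal distance between brass_centre and blue_dish below 0.012 m and z of brass_centre in the frame of blue_dish between 0.0175 and 0.0255 m and angle between brass_centre's own z axis and vertical below 0.09 rad and contact force between the fingers and brass below 0.1 N and linear speed of brass below 0.02 m/s), for 0.2 s.
4. the steel flange is set in the green dish and released (horizontal distance between flange_centre and green_dish below 0.012 m and z of flange_centre in the frame of green_dish between 0.01 and 0.018 m and angle between flange_centre's own z axis and vertical below 0.09 rad and contact force between the fingers and flange below 0.1 N and linear speed of flange below 0.02 m/s), for 0.2 s.
At the end, for the whole second after the job is handed in: Each part rests released on the floor of its own dish (bronze bush red, roller yellow, brass bush blue, flange green), upright within 0.09 rad, its centre within 12 mm of the dish's centre and within 4 mm of its resting height, at rest (all of step 1 and all of step 2 and all of step 3 and all of step 4); the robot touches nothing.
It fails at once if a part is tipped over (angle between any of bush_centre, roller_centre, brass_centre, flange_centre's own z axis and vertical above 0.6 rad).
It fails at once if a part is dropped into its dish from more than 20 mm ((horizontal distance between bush_centre and red_dish below 0.05 m and z of bush_centre in the frame of red_dish above 0.037 m and contact force between anything else and bush below 0.001 N) or (horizontal distance between roller_centre and yellow_dish below 0.05 m and z of roller_centre in the frame of yellow_dish above 0.043 m and contact force between anything else and roller below 0.001 N) or (horizontal distance between brass_centre and blue_dish below 0.05 m and z of brass_centre in the frame of blue_dish above 0.0415 m and contact force between anything else and brass below 0.001 N) or (horizontal distance between flange_centre and green_dish below 0.05 m and z of flange_centre in the frame of green_dish above 0.034 m and contact force between anything else and flange below 0.001 N)).
It fails at once if the carton or the calculator is moved more than 20 mm (distance of any of carton_centre, calc_centre from where it was at the start of the episode above 0.02 m).
It also fails if it takes over 131 s, if anything falls off the work surface, if the arm or the gripper's body presses on something with over 40 N, if the wrist force passes 120 N, or if a joint passes its speed limit or range.

## Working session

There is one attempt and no reset: what is moved stays moved. The work goes in short steps, Python scripts to look and compute and a tool call to move; the robot and the scene stay as the last step left them, time stands still between calls to the robot, and variables do not carry over. Pictures are saved under pics/ and viewed, about 12 in all and at most 16, crops included, and the job is handed in when it is done.

Besides the shell and the picture viewer there is one more tool, called after "Emit:" as name(argument=value, ...), one argument or row to a line, values as JSON. play_rows: Moves the arm, as the interface text tells. Its arguments: {"type":"object","properties":{"targets":{"type":"array"},"force":{"type":"number"}},"required":["targets"]}

```bash
ls; mkdir -p pics; cat > h.py <<'E'
import numpy as np, cv2
from plant import bot, cams
def ray(name,px,obs=None):
    c=cams.get_calibration(name); r,cl=px
    d=np.array([(cl-c["cx"])/c["fx"],(r-c["cy"])/c["fy"],1.0])
    if "extrinsics" in c: T=np.linalg.inv(np.array(c["extrinsics"]))
    else:
        o=obs or bot.get_obs(); W=np.eye(4); W[:3,:3]=o["tool_rot"]; W[:3,3]=o["tool_pos"]; T=W@np.array(c["hand_eye"])
    return T[:3,3],T[:3,:3]@d
def at_z(name,px,z,obs=None):
    o,d=ray(name,px,obs); return o+d*(z-o[2])/d[2]
def proj(name,p,obs=None):
    c=cams.get_calibration(name)
    if "extrinsics" in c: T=np.array(c["extrinsics"])
    else:
        o=obs or bot.get_obs(); W=np.eye(4); W[:3,:3]=o["tool_rot"]; W[:3,3]=o["tool_pos"]; T=np.linalg.inv(W@np.array(c["hand_eye"]))
    q=T[:3,:3]@np.asarray(p)+T[:3,3]; return q[1]/q[2]*c["fy"]+c["cy"],q[0]/q[2]*c["fx"]+c["cx"]
E
python3 - <<'E'
from h import *
np.set_printoptions(precision=4,suppress=True)
for n in ("scene","side"):
    im=cams.get_image(n); cv2.imwrite(f"pics/{n}0.png",im)
    print(n,at_z(n,(200,320),0), ray(n,(200,320))[0])
    for t,z in (("bush_centre",.106),("roller_centre",.074),("brass_centre",.0375),("flange_centre",.01),("red_dish",.004),("yellow_dish",.004),("blue_dish",.004),("green_dish",.004),("carton_centre",.02),("calc_centre",.01)):
        for d in cams.find_in(n,t)[:3]: print(n,t,round(d["p"],2),np.round(d["location"]),at_z(n,d["location"],z)[:2])
o=bot.get_obs(); print(o["tool_pos"],o["tool_rot"],o["clock"],cams.get_calibration("wrist"))
E
```

```text
pics
scene [ 0.6434 -0.1882  0.    ] [0.0238 0.843  0.59  ]
scene bush_centre 0.61 [193. 361.] [ 0.4488 -0.1052]
scene roller_centre 0.61 [208. 362.] [ 0.4306 -0.0724]
scene brass_centre 0.74 [195. 384.] [ 0.433  -0.2576]
scene brass_centre 0.47 [216. 358.] [ 0.4466 -0.085 ]
scene flange_centre 0.54 [226. 357.] [ 0.4414 -0.0679]
scene red_dish 0.69 [197. 385.] [ 0.4481 -0.3126]
scene yellow_dish 0.54 [251. 333.] [0.4439 0.0773]
scene blue_dish 0.87 [296. 294.] [0.4355 0.2847]
scene green_dish 0.67 [199. 322.] [ 0.6362 -0.193 ]
scene green_dish 0.48 [182. 326.] [ 0.6998 -0.328 ]
scene green_dish 0.28 [296. 295.] [0.4319 0.2835]
scene carton_centre 0.66 [266. 235.] [0.6169 0.2798]
scene calc_centre 0.78 [175. 372.] [ 0.5655 -0.4656]
side [0.6032 0.0377 0.    ] [ 0.4224 -1.2333  0.9006]
side bush_centre 0.5 [198. 274.] [ 0.4451 -0.0816]
side roller_centre 0.65 [208. 274.] [ 0.4403 -0.0929]
side red_dish 0.7 [272. 277.] [ 0.4341 -0.2997]
side yellow_dish 0.41 [192. 269.] [0.4314 0.1026]
side blue_dish 0.73 [166. 267.] [0.4329 0.2859]
side green_dish 0.91 [274. 380.] [ 0.7199 -0.3442]
side green_dish 0.64 [243. 340.] [ 0.6318 -0.2008]
side carton_centre 0.46 [160. 315.] [0.6177 0.2782]
side carton_centre 0.26 [306. 330.] [ 0.5613 -0.4579]
side calc_centre 0.56 [304. 330.] [ 0.5638 -0.4414]
[ 0.1456 -0.6335  0.2393] [[ 0.9746  0.2239  0.    ]
 [ 0.2239 -0.9746  0.    ]
 [ 0.     -0.     -1.    ]] 1.1 {'fx': 315.18146768366563, 'fy': 315.18146768366563, 'cx': 314.17744052313475, 'cy': 202.76933833172288, 'hand_eye': array([[-0.0008, -0.9645, -0.2639,  0.0667],
       [ 1.    , -0.0009,  0.0003,  0.0004],
       [-0.0005, -0.2639,  0.9645, -0.1336],
       [ 0.    ,  0.    ,  0.    ,  1.    ]])}
```

View pics/scene0.png

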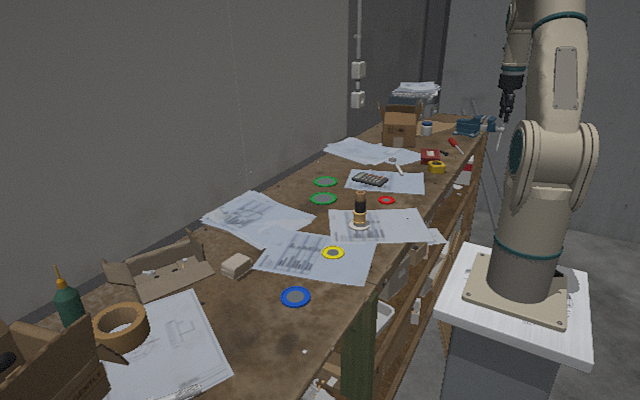

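View pics/side0.png

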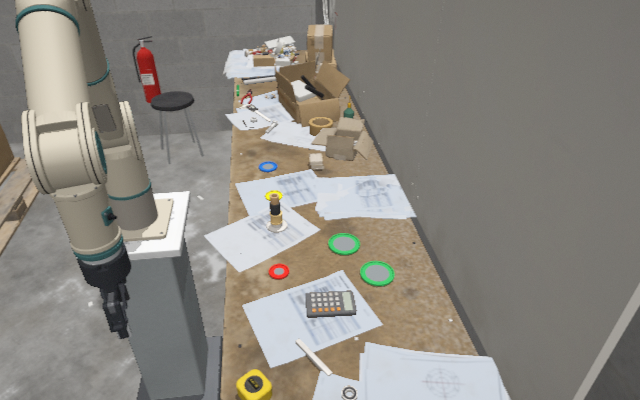

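Both pictures agree: the stack is at about (0.437, -0.085), with the dishes in a row at x≈0.44. The target green dish is the one nearer the stack, at about (0.634, -0.197); its look-alike is at (0.71, -0.335). I'll move above the red dish first.

Emit:
play_rows(
  targets=[0,0,0,2.4,-1.68,0,8.5,0,0,0,2.4,-1.68,0,8.5,0,0,0,2.4,-1.68,0,8.5,0,0,0,2.4,-1.68,0,8.5,0,0,0,2.4,-1.68,0,8.5],
)

```text
clock: 1.52
tool_pos: [0.2386, -0.5279, 0.2382]
tool_rot: [[0.978, 0.209, -0.005], [0.209, -0.978, -0.006], [-0.006, 0.005, -1.0]]
ft_force: [0.7, 0.0, 0.0]
width: 0.0849
```

Emit:
play_rows(
  targets=[0,0,0,2.4,-1.68,0,8.5,0,0,0,2.4,-1.68,0,8.5,0,0,0,2.4,-1.68,0,8.5,0,0,0,2.4,-1.68,0,8.5,0,0,0,2.4,-1.68,0,8.5],
)

```text
clock: 1.93
tool_pos: [0.3425, -0.4155, 0.2379]
tool_rot: [[0.978, 0.208, -0.003], [0.208, -0.978, -0.008], [-0.005, 0.007, -1.0]]
ft_force: [-0.9, -0.2, -0.1]
width: 0.085
```

Emit:
play_rows(
  targets=[0,0,0,2.4,-1.68,0,8.5,0,0,0,2.4,-1.68,0,8.5,0,0,0,2.4,-1.68,0,8.5,0,0,0,2.4,-1.68,0,8.5,0,0,0,0,0,0,8.5],
)

```text
clock: 2.35
tool_pos: [0.4316, -0.3193, 0.238]
tool_rot: [[0.976, 0.216, 0.002], [0.216, -0.976, -0.006], [0.001, 0.006, -1.0]]
ft_force: [1.2, 0.1, -0.1]
width: 0.0851
```

```bash
cat >> h.py <<'E'
np.set_printoptions(precision=4,suppress=True)
def circ(name,target,z,obs=None,k=3):
    out=[]
    for d in cams.silhouettes(name,target)[:k]:
        m=d["pixels"].astype(np.uint8); cs,_=cv2.findContours(m,cv2.RETR_EXTERNAL,cv2.CHAIN_APPROX_NONE)
        if not cs: continue
        h=cv2.convexHull(max(cs,key=cv2.contourArea))[:,0]
        P=np.array([at_z(name,(r,c),z,obs)[:2] for c,r in h],np.float32)
        A=np.c_[2*P,np.ones(len(P))]; s=np.linalg.lstsq(A,(P**2).sum(1),rcond=None)[0]
        r=np.sqrt(s[2]+s[0]**2+s[1]**2)
        out.append((s[:2],r)); print(target,round(d["p"],2),np.round(d["location"]),"c",s[:2],"diam mm",round(2000*r,1),"rms mm",round(1000*np.std(np.hypot(*(P-s[:2]).T)),1))
    return out
def delta(p):
    o=bot.get_obs(); print("tool delta cm",100*np.array(o["tool_rot"]).T@(np.array(p)-o["tool_pos"]),"tcp",np.array(o["tool_pos"]),"w",o["width"],"t",o["clock"])
E
python3 - <<'E'
from h import *
o=bot.get_obs(); cv2.imwrite("pics/w1.png",cams.get_image("wrist"))
circ("wrist","red_dish",.006,o); circ("wrist","green_dish",.006,o)
circ("wrist","bush_centre",.119,o)
for n in("scene","side"):
    cams.get_image(n)
    for t in ("red_dish","yellow_dish","blue_dish","green_dish"): circ(n,t,.006)
print(bot.tip_reach)
E
```

```text
red_dish 0.61 [161. 295.] c [ 0.4408 -0.2969] diam mm 57.1 rms mm 0.6
red_dish 0.34 [121.  37.] c [ 0.4256 -0.0043] diam mm 57.2 rms mm 3.8
bush_centre 0.87 [120.  35.] c [ 0.4471 -0.0969] diam mm 40.9 rms mm 2.8
red_dish 0.64 [196. 386.] c [ 0.4359 -0.2917] diam mm 59.7 rms mm 1.9
blue_dish 0.6 [296. 295.] c [0.4305 0.2843] diam mm 72.2 rms mm 1.0
green_dish 0.79 [198. 322.] c [ 0.6357 -0.1982] diam mm 96.2 rms mm 1.5
green_dish 0.64 [181. 327.] c [ 0.7047 -0.3362] diam mm 98.8 rms mm 2.4
red_dish 0.64 [271. 277.] c [ 0.4378 -0.298 ] diam mm 58.1 rms mm 0.7
green_dish 0.93 [275. 378.] c [ 0.7087 -0.3402] diam mm 97.1 rms mm 1.1
green_dish 0.58 [272. 278.] c [ 0.4373 -0.2984] diam mm 57.0 rms mm 1.4
0.008
```

View pics/w1.png

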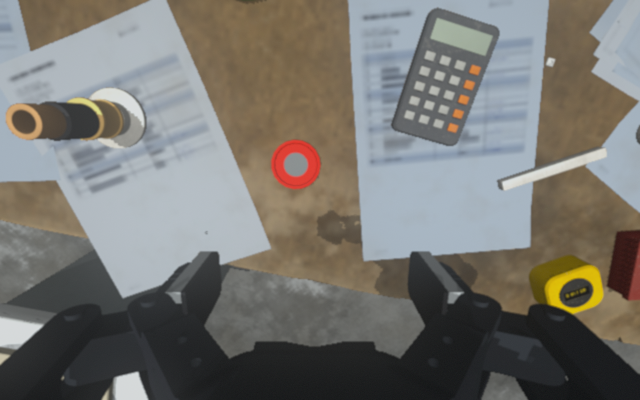

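Emit:
play_rows(
  targets=[0,0,0,0.9,-3.4,0,8.5,0,0,0,0.9,-3.4,0,8.5,0,0,0,0.9,-3.4,0,8.5,0,0,0,0.9,-3.4,0,8.5,0,0,0,0.9,-3.4,0,8.5],
)

```text
clock: 3.47
tool_pos: [0.4352, -0.155, 0.2355]
tool_rot: [[0.982, 0.188, 0.001], [0.188, -0.982, -0.017], [-0.002, 0.016, -1.0]]
ft_force: [0.5, 0.7, 0.0]
width: 0.0849
```

Emit:
play_rows(
  targets=[0,0,0,0.9,-3.4,0,7.5,0,0,0,0.9,-3.4,0,7.5,0,0,0,0,0,0,7.5,0,0,0,0,0,0,7.5,0,0,0,0,0,0,7.5],
)

```text
clock: 3.88
tool_pos: [0.4407, -0.0721, 0.2349]
tool_rot: [[0.979, 0.203, 0.003], [0.203, -0.979, -0.013], [-0.0, 0.013, -1.0]]
ft_force: [0.2, -0.2, -0.1]
width: 0.075
```

```bash
python3 - <<'E'
from h import *
o=bot.get_obs(); print(o["tool_pos"],o["tool_rot"]); im=cams.get_image("wrist"); cv2.imwrite("pics/w2.png",im)
circ("wrist","bush_centre",.119,o);circ("wrist","roller_centre",.093,o);circ("wrist","brass_centre",.055,o);circ("wrist","flange_centre",.010,o)
circ("wrist","yellow_dish",.006,o); circ("wrist","green_dish",.006,o)
E
```

```text
[ 0.4407 -0.0721  0.2349] [[ 0.9791  0.2032  0.0026]
 [ 0.2032 -0.9791 -0.0126]
 [-0.      0.0128 -0.9999]]
bush_centre 0.65 [202. 329.] c [ 0.4474 -0.0852] diam mm 30.1 rms mm 0.9
roller_centre 0.94 [176. 332.] c [ 0.4508 -0.086 ] diam mm 31.4 rms mm 0.7
brass_centre 0.72 [168. 322.] c [ 0.4501 -0.0848] diam mm 40.7 rms mm 0.6
flange_centre 0.9 [156. 329.] c [ 0.449  -0.0889] diam mm 65.4 rms mm 0.5
flange_centre 0.73 [ 25. 470.] c [ 0.6406 -0.2002] diam mm 95.6 rms mm 0.3
yellow_dish 0.91 [142. 177.] c [0.4473 0.0801] diam mm 62.5 rms mm 0.4
green_dish 0.92 [  6. 614.] c [ 0.6987 -0.3347] diam mm 77.4 rms mm 2.3
green_dish 0.71 [ 23. 471.] c [ 0.6424 -0.2016] diam mm 95.9 rms mm 0.4
```

View pics/w2.png

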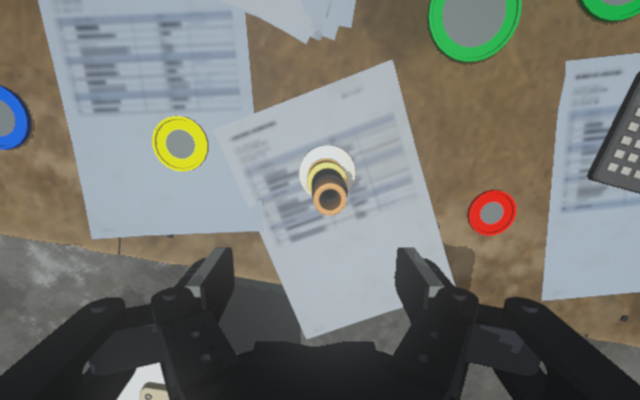

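Emit:
play_rows(
  targets=[0.013,0.0,0,0.2,0.8,2,6,0,0,0,0.1,0.7,2,6,0,0,0,0,0,2,6,0,0,0,0,0,2,6,0,0,0,0,0,0,6],
)

```text
clock: 4.65
tool_pos: [0.4492, -0.0921, 0.1537]
tool_rot: [[0.981, 0.194, 0.007], [0.194, -0.981, -0.001], [0.006, 0.003, -1.0]]
ft_force: [-1.8, -0.3, 0.2]
width: 0.0605
```

```bash
python3 - <<'E'
from h import *
o=bot.get_obs(); print(o["tool_rot"]);cv2.imwrite("pics/w3.png",cams.get_image("wrist"))
b=circ("wrist","bush_centre",.119,o)
delta((.4475,-.0855,.105))
E
```

```text
[[ 0.981   0.194   0.0066]
 [ 0.194  -0.981  -0.0013]
 [ 0.0063  0.0026 -1.    ]]
bush_centre 0.71 [239. 304.] c [ 0.4488 -0.0862] diam mm 31.5 rms mm 1.2
tool delta cm [-0.2471 -0.7283  5.1133] tcp [ 0.4508 -0.0921  0.1562] w 0.060181892389200305 t 4.75
```

View pics/w3.png

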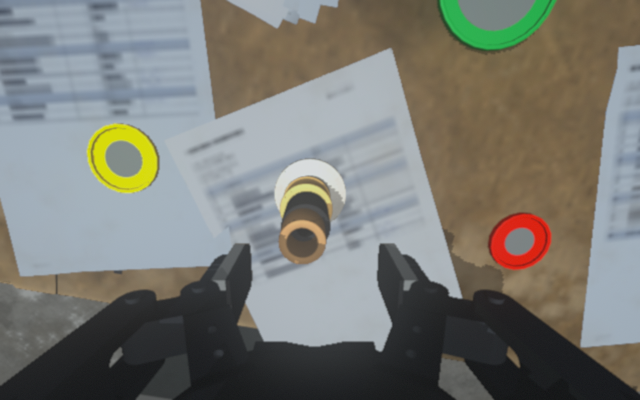

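Emit:
play_rows(
  targets=[-0.001,-0.006,0,-0.25,-0.65,0.8,6,0,0,0,0,0,1.4,6,0,0,0,0,0,1.4,6,0,0,0,0,0,1.0,6,0,0,0,0,0,0,6],
)

```text
clock: 5.17
tool_pos: [0.4512, -0.0851, 0.1132]
tool_rot: [[0.981, 0.194, 0.016], [0.194, -0.981, -0.005], [0.014, 0.008, -1.0]]
ft_force: [0.6, -0.3, 0.3]
width: 0.0601
```

```bash
python3 - <<'E'
from h import *
print(bot.get_obs()["tool_rot"]); delta((.4475,-.0860,.105))
E
```

```text
[[ 0.9808  0.1944  0.0156]
 [ 0.1945 -0.9809 -0.0053]
 [ 0.0143  0.0082 -0.9999]]
tool delta cm [-0.3907  0.0136  0.8179] tcp [ 0.4512 -0.0851  0.1132] w 0.06013794801075752 t 5.1667
```

Emit:
play_rows(
  targets=[0.008,-0.014,0,-0.4,0,0.3,6,0,0,0,0,0,0.3,6,0,0,0,0,0,0.2,6,0,0,0,0,0,0,6,0,0,0,0,0,0,6],
)

```text
clock: 5.58
tool_pos: [0.4486, -0.085, 0.1073]
tool_rot: [[0.981, 0.196, 0.003], [0.196, -0.981, -0.0], [0.003, 0.001, -1.0]]
ft_force: [-0.5, 0.9, 0.1]
width: 0.0599
```

```bash
python3 - <<'E'
from h import *
print(bot.get_obs()["tool_rot"]); delta((.4475,-.0860,.105))
E
```

```text
[[ 0.9807  0.1957  0.0034]
 [ 0.1957 -0.9807 -0.    ]
 [ 0.0033  0.0007 -1.    ]]
tool delta cm [-0.1309  0.0715  0.2336] tcp [ 0.4486 -0.085   0.1073] w 0.05988860074629567 t 5.5833
```

Emit:
play_rows(
  targets=[0.001,-0.003,0,-0.12,0.07,0.2,5,0,0,0,0,0,0,2.2,0,0,0,0,0,0,2.2,0,0,0,0,0,0,2.2,0,0,0,0,0,0,2.2],
  force=30,
)

```text
clock: 6.0
tool_pos: [0.448, -0.0861, 0.1061]
tool_rot: [[0.981, 0.195, 0.002], [0.195, -0.981, 0.0], [0.002, 0.0, -1.0]]
ft_force: [0.0, -0.1, 0.4]
width: 0.0263
```

Emit:
play_rows(
  targets=[0,0,0,0,0,0,2.2,0,0,0,0,0,0,2.2,0,0,0,0,0,0,2.2,0,0,0,0,0,0,2.2,0,0,0,0,0,0,2.2],
)

```text
clock: 6.42
tool_pos: [0.4481, -0.0862, 0.1061]
tool_rot: [[0.981, 0.195, 0.002], [0.195, -0.981, 0.0], [0.002, 0.0, -1.0]]
ft_force: [0.1, 0.1, 0.2]
width: 0.0263
```

Emit:
play_rows(
  targets=[0,0,0,0,0,-0.7,2.2,0,0,0,0,0,-1.4,2.2,0,0,0,0,0,-1.4,2.2,0,0,0,-0.4,1.5,-0.7,2.2,0,0,0,-0.8,3.2,0,2.2],
)

```text
clock: 6.83
tool_pos: [0.4453, -0.1287, 0.1504]
tool_rot: [[0.978, 0.207, -0.001], [0.207, -0.978, 0.004], [-0.001, -0.004, -1.0]]
ft_force: [0.9, -0.1, -1.3]
width: 0.0266
```

Emit:
play_rows(
  targets=[0,0,0,-0.8,3.2,0,2.2,0,0,0,-0.8,3.2,0,2.2,0,0,0,-0.8,3.2,0,2.2,0,0,0,-0.8,3.2,0,2.2,0,0,0,0,0,0,2.2],
)

```text
clock: 7.25
tool_pos: [0.4404, -0.2719, 0.1538]
tool_rot: [[0.979, 0.205, 0.003], [0.205, -0.979, -0.002], [0.003, 0.002, -1.0]]
ft_force: [0.4, -0.9, -0.4]
width: 0.0266
```

```bash
python3 - <<'E'
from h import *
o=bot.get_obs(); print(o["tool_rot"]);cv2.imwrite("pics/w4.png",cams.get_image("wrist"))
circ("wrist","red_dish",.006,o)
delta((.4405,-.297,.08))
E
```

```text
[[ 0.9787  0.2052  0.0035]
 [ 0.2052 -0.9787 -0.0017]
 [ 0.0031  0.0023 -1.    ]]
red_dish 0.82 [195. 339.] c [ 0.4408 -0.2965] diam mm 57.6 rms mm 0.2
tool delta cm [-0.7086  3.1126  7.3267] tcp [ 0.4407 -0.2653  0.1534] w 0.026335679786561504 t 7.35
```

View pics/w4.png

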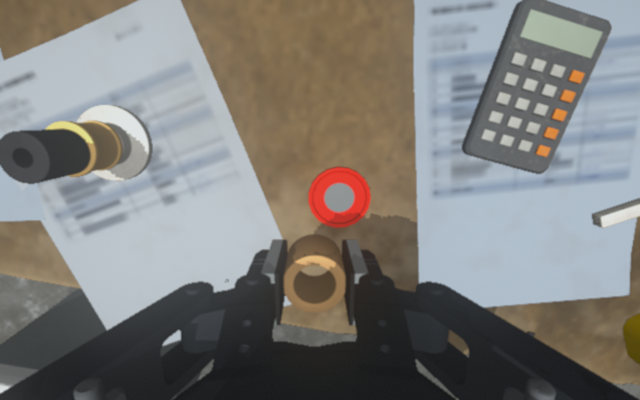

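Emit:
play_rows(
  targets=[0.002,-0.003,0,-0.4,1.6,1.5,2.2,0,0,0,-0.3,1.5,2,2.2,0,0,0,0,0,2,2.2,0,0,0,0,0,1.8,2.2,0,0,0,0,0,0,2.2],
)

```text
clock: 7.77
tool_pos: [0.4436, -0.2899, 0.0803]
tool_rot: [[0.976, 0.22, 0.002], [0.22, -0.976, 0.008], [0.004, -0.008, -1.0]]
ft_force: [-0.5, -0.1, -0.7]
width: 0.0261
```

```bash
python3 - <<'E'
from h import *
o=bot.get_obs(); print(o["tool_rot"]);cams.get_image("wrist")
circ("wrist","bush_centre",o["tool_pos"][2]+.013,o)
delta((.4405,-.2967,.0175))
E
```

```text
[[ 0.9755  0.2198  0.002 ]
 [ 0.2198 -0.9755  0.0085]
 [ 0.0038 -0.0078 -1.    ]]
bush_centre 0.8 [276. 315.] c [ 0.446 -0.29 ] diam mm 32.6 rms mm 1.7
tool delta cm [-0.628   0.5482  6.5104] tcp [ 0.4451 -0.2904  0.0827] w 0.026526859088721315 t 7.8667
```

Emit:
play_rows(
  targets=[-0.008,-0.004,0,-0.4,0.4,1.0,2.2,0,0,0,-0.2,0.2,1.5,2.2,0,0,0,0,0,1.2,2.2,0,0,0,0,0,0.6,2.2,0,0,0,0,0,0,2.2],
)

```text
clock: 8.28
tool_pos: [0.4447, -0.2972, 0.0427]
tool_rot: [[0.974, 0.226, 0.011], [0.226, -0.974, -0.008], [0.009, 0.01, -1.0]]
ft_force: [-0.2, -0.7, -0.7]
width: 0.0259
```

```bash
python3 - <<'E'
from h import *
print(bot.get_obs()["tool_rot"][2]); delta((.4405,-.2967,.0175))
E
```

```text
[ 0.0092  0.01   -0.9999]
tool delta cm [-0.4186 -0.1659  2.5125] tcp [ 0.4447 -0.2972  0.0427] w 0.025913953052548882 t 8.2833
```

Emit:
play_rows(
  targets=[0.01,-0.009,0,-0.4,-0.1,0.5,2.2,0,0,0,0,0,0.6,2.2,0,0,0,0,0,0.4,2.2,0,0,0,0,0,0.3,2.2,0,0,0,0,0,0,2.2],
)

```text
clock: 8.7
tool_pos: [0.4416, -0.2975, 0.0251]
tool_rot: [[0.974, 0.227, 0.002], [0.227, -0.974, -0.001], [0.002, 0.002, -1.0]]
ft_force: [-0.5, -0.8, -0.3]
width: 0.0263
```

```bash
python3 - <<'E'
from h import *
print(bot.get_obs()["tool_rot"][2]); delta((.4405,-.2967,.0175))
E
```

```text
[ 0.0018  0.0017 -1.    ]
tool delta cm [-0.0903 -0.1087  0.7633] tcp [ 0.4416 -0.2975  0.0251] w 0.026259399089124776 t 8.7
```

Emit:
play_rows(
  targets=[0.002,-0.002,0,-0.05,-0.05,0.3,2.2,0,0,0,0,0,0.25,2.2,0,0,0,0,0,0.15,2.2,0,0,0,0,0,0.0,2.2,0,0,0,0,0,0,2.2],
)

```text
clock: 9.12
tool_pos: [0.4412, -0.2973, 0.0176]
tool_rot: [[0.974, 0.227, 0.0], [0.227, -0.974, 0.0], [0.0, -0.0, -1.0]]
ft_force: [0.5, -1.0, -0.7]
width: 0.0264
```

Emit:
play_rows(
  targets=[0,0,0,0,0,0.1,2.2,0,0,0,0,0,0,2.2,0,0,0,0,0,0.06,2.2,0,0,0,0,0,0.0,2.2,0,0,0,0,0,0,2.2],
)

```text
clock: 9.53
tool_pos: [0.4417, -0.2976, 0.0173]
tool_rot: [[0.974, 0.226, 0.001], [0.226, -0.974, -0.001], [0.001, 0.001, -1.0]]
ft_force: [-0.0, 0.5, -1.4]
width: 0.0268
```

Emit:
play_rows(
  targets=[0,0,0,0,0,0.05,2.2,0,0,0,0,0,0,3.2,0,0,0,0,0,0,4,0,0,0,0,0,0,5,0,0,0,0,0,0,5.5],
)

```text
clock: 9.95
tool_pos: [0.442, -0.2977, 0.0168]
tool_rot: [[0.974, 0.227, 0.002], [0.227, -0.974, -0.001], [0.002, 0.001, -1.0]]
ft_force: [0.6, -0.2, -0.3]
width: 0.0549
```

Emit:
play_rows(
  targets=[0,0,0,0,0,0,5.5,0,0,0,0,0,-0.5,5.5,0,0,0,0,0,-1,5.5,0,0,0,0,0,-2.5,6,0,0,0,0,0,-4,6],
)

```text
clock: 10.37
tool_pos: [0.4375, -0.2948, 0.0936]
tool_rot: [[0.974, 0.227, -0.011], [0.227, -0.974, 0.007], [-0.009, -0.009, -1.0]]
ft_force: [0.5, -0.5, 0.6]
width: 0.0603
```

Emit:
play_rows(
  targets=[0,0,0,0,0,-4,6,0,0,0,0,0,-3.5,6,0,0,0,0,0,0,6,0,0,0,0,0,0,6,0,0,0,0,0,0,6],
)

```text
clock: 10.78
tool_pos: [0.4414, -0.2973, 0.1832]
tool_rot: [[0.974, 0.227, 0.003], [0.227, -0.974, -0.002], [0.002, 0.002, -1.0]]
ft_force: [0.1, 0.1, -0.2]
width: 0.0602
```

```bash
python3 - <<'E'
from h import *
o=bot.get_obs(); print(o["tool_rot"][2]); cv2.imwrite("pics/w5.png",cams.get_image("wrist"))
circ("wrist","bush_centre",.030,o);circ("wrist","red_dish",.006,o)
delta((.448,-.0865,.19))
E
```

```text
[ 0.0024  0.0022 -1.    ]
bush_centre 0.82 [196. 316.] c [ 0.4415 -0.2982] diam mm 28.7 rms mm 0.8
red_dish 0.7 [185. 311.] c [ 0.4407 -0.2967] diam mm 56.8 rms mm 0.3
tool delta cm [  5.5218 -20.2854  -0.8754] tcp [ 0.4402 -0.2966  0.1811] w 0.05974386550939836 t 10.9333
```

View pics/w5.png

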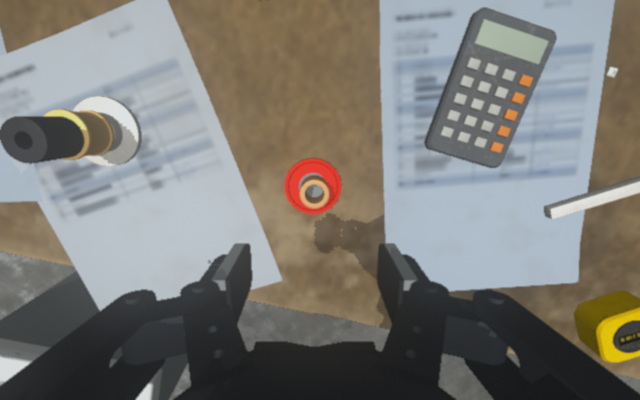

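Step 1 looks good: the bush stands upright in the red dish at pixel (196,316), about 2 mm from centre. The roller is next.

Emit:
play_rows(
  targets=[0,0,0,0.9,-3.4,0,6,0,0,0,0.9,-3.4,0,6,0,0,0,0.9,-3.4,0,6,0,0,0,0.9,-3.4,0,6,0,0,0,0.9,-3.4,0,6],
)

```text
clock: 11.35
tool_pos: [0.4418, -0.1245, 0.1742]
tool_rot: [[0.978, 0.208, -0.012], [0.208, -0.978, -0.001], [-0.012, -0.001, -1.0]]
ft_force: [1.1, -0.1, -0.8]
width: 0.06
```

Emit:
play_rows(
  targets=[0,0,0,0.9,-2.6,0,6,0,0,0,0,0,0,6,0,0,0,0,0,0,6,0,0,0,0,0,0,6,0,0,0,0,0,0,6],
)

```text
clock: 11.77
tool_pos: [0.4414, -0.0865, 0.1688]
tool_rot: [[0.975, 0.222, -0.026], [0.222, -0.975, 0.004], [-0.024, -0.01, -1.0]]
ft_force: [-0.3, 0.4, 0.2]
width: 0.0599
```

```bash
python3 - <<'E'
from h import *
o=bot.get_obs(); print(o["tool_rot"][2]); cams.get_image("wrist")
circ("wrist","roller_centre",.093,o);circ("wrist","brass_centre",.055,o);circ("wrist","yellow_dish",.006,o)
delta((.448,-.0865,.075))
E
```

```text
[-0.024  -0.0098 -0.9997]
roller_centre 0.57 [204. 315.] c [ 0.4494 -0.0871] diam mm 37.0 rms mm 1.3
brass_centre 0.87 [175. 318.] c [ 0.4509 -0.0857] diam mm 40.6 rms mm 0.7
brass_centre 0.27 [237. 531.] c [ 0.4477 -0.2687] diam mm 36.5 rms mm 2.5
yellow_dish 0.41 [202. 315.] c [ 0.4237 -0.0923] diam mm 52.4 rms mm 1.8
tool delta cm [0.8372 0.1755 9.4119] tcp [ 0.4417 -0.087   0.1693] w 0.059811582444084375 t 11.9667
```

Emit:
play_rows(
  targets=[-0.01,0.024,0,0.4,0.0,1.0,6,0,0,0,0.4,0,1.8,6,0,0,0,0,0,1.8,6,0,0,0,0,0,1.2,6,0,0,0,0,0,0,6],
)

```text
clock: 12.38
tool_pos: [0.4519, -0.0899, 0.1108]
tool_rot: [[0.977, 0.213, 0.009], [0.213, -0.977, -0.003], [0.008, 0.005, -1.0]]
ft_force: [-0.0, 0.4, 0.0]
width: 0.06
```

```bash
python3 - <<'E'
from h import *
print(bot.get_obs()["tool_rot"][2]); delta((.4485,-.0868,.073))
E
```

```text
[ 0.0083  0.0047 -1.    ]
tool delta cm [-0.2987 -0.3945  3.7771] tcp [ 0.4519 -0.0899  0.1108] w 0.06002952390731253 t 12.3833
```

Emit:
play_rows(
  targets=[0.005,-0.008,0,-0.25,-0.35,0.8,6,0,0,0,0,0,1.2,6,0,0,0,0,0,1.0,6,0,0,0,0,0,0.5,6,0,0,0,0,0,0,6],
)

```text
clock: 12.8
tool_pos: [0.4494, -0.0889, 0.0755]
tool_rot: [[0.978, 0.208, 0.002], [0.208, -0.978, 0.0], [0.002, 0.0, -1.0]]
ft_force: [-0.2, 0.2, -0.1]
width: 0.0603
```

```bash
python3 - <<'E'
from h import *
print(bot.get_obs()["tool_rot"][2]); delta((.4485,-.0868,.073))
E
```

```text
[ 0.0015  0.0003 -1.    ]
tool delta cm [-0.048  -0.2229  0.2453] tcp [ 0.4494 -0.0889  0.0755] w 0.06025281895742732 t 12.8
```

Emit:
play_rows(
  targets=[0,-0.001,0,-0.05,-0.2,0.2,5.5,0,0,0,0,0,0,4.5,0,0,0,0,0,0,2.7,0,0,0,0,0,0,2.7,0,0,0,0,0,0,2.7],
  force=45,
)

```text
clock: 13.22
tool_pos: [0.4491, -0.0869, 0.0749]
tool_rot: [[0.978, 0.208, 0.002], [0.208, -0.978, -0.0], [0.002, 0.001, -1.0]]
ft_force: [-0.4, -0.5, -2.4]
width: 0.0316
```

Emit:
play_rows(
  targets=[0,0,0,0,0,0,2.7,0,0,0,0,0,0,2.7,0,0,0,0,0,-0.4,2.7,0,0,0,0,0,-0.8,2.7,0,0,0,0,0,0,2.7],
)

```text
clock: 13.63
tool_pos: [0.4486, -0.087, 0.0878]
tool_rot: [[0.978, 0.208, 0.001], [0.208, -0.978, -0.0], [0.001, 0.001, -1.0]]
ft_force: [0.1, -0.1, -2.2]
width: 0.0316
```

Emit:
play_rows(
  targets=[0,0,0,0,0,-1.5,2.7,0,0,0,0,0,-1.8,2.7,0,0,0,0.7,-3,0,2.7,0,0,0,0.7,-3.2,0,2.7,0,0,0,0.7,-3.2,0,2.7],
)

```text
clock: 14.05
tool_pos: [0.4511, 0.0024, 0.124]
tool_rot: [[0.982, 0.19, 0.005], [0.19, -0.982, -0.005], [0.004, 0.006, -1.0]]
ft_force: [0.6, 0.8, -3.2]
width: 0.0315
```

Emit:
play_rows(
  targets=[0,0,0,0.7,-3,0,2.7,0,0,0,0.5,-2,0,2.7,0,0,0,0,0,0,2.7,0,0,0,0,0,0,2.7,0,0,0,0,0,0,2.7],
)

```text
clock: 14.47
tool_pos: [0.4537, 0.0647, 0.1256]
tool_rot: [[0.979, 0.201, 0.009], [0.201, -0.98, 0.0], [0.009, 0.002, -1.0]]
ft_force: [-0.8, -1.0, -2.1]
width: 0.0316
```

```bash
python3 - <<'E'
from h import *
o=bot.get_obs();print(o["tool_rot"][2]); cams.get_image("wrist"); circ("wrist","yellow_dish",.006,o);circ("wrist","roller_centre",o["tool_pos"][2]+.0185,o);circ("wrist","blue_dish",.006,o)
delta((.4473,.0801,.0239))
E
```

```text
[ 0.0087  0.0017 -1.    ]
yellow_dish 0.92 [201. 293.] c [0.4472 0.0813] diam mm 62.6 rms mm 0.3
roller_centre 0.71 [280. 314.] c [0.4571 0.0648] diam mm 39.8 rms mm 2.3
blue_dish 0.91 [168.  44.] c [0.4364 0.2803] diam mm 72.4 rms mm 0.7
tool delta cm [-0.3666 -1.8164 10.1465] tcp [0.4536 0.0631 0.1254] w 0.031764531688680396 t 14.6667
```

Emit:
play_rows(
  targets=[0.002,-0.009,0,-0.2,-1.0,1.0,2.7,0,0,0,-0.2,-0.9,1.8,2.7,0,0,0,0,0,1.8,2.7,0,0,0,0,0,1.5,2.7,0,0,0,0,0,0.6,2.7],
)

```text
clock: 15.08
tool_pos: [0.4474, 0.0802, 0.0557]
tool_rot: [[0.982, 0.19, 0.003], [0.19, -0.982, 0.0], [0.003, 0.0, -1.0]]
ft_force: [-1.0, -1.4, -2.9]
width: 0.0312
```

```bash
python3 - <<'E'
from h import *
print(bot.get_obs()["tool_rot"][2]); delta((.4468,.0808,.0239))
E
```

```text
[ 0.0026  0.0001 -1.    ]
tool delta cm [-0.0541 -0.0668  3.1816] tcp [0.4474 0.0802 0.0557] w 0.031170219562611345 t 15.0833
```

Emit:
play_rows(
  targets=[0,-0.003,0,-0.05,-0.05,0.8,2.7,0,0,0,0,0,0.8,2.7,0,0,0,0,0,0.6,2.7,0,0,0,0,0,0.3,2.7,0,0,0,0,0,0,2.7],
)

```text
clock: 15.5
tool_pos: [0.4457, 0.0804, 0.0313]
tool_rot: [[0.982, 0.188, -0.013], [0.188, -0.982, -0.003], [-0.013, 0.0, -1.0]]
ft_force: [-0.1, -0.2, -2.8]
width: 0.0316
```

```bash
python3 - <<'E'
from h import *
print(bot.get_obs()["tool_rot"][2]); delta((.4468,.0808,.0239))
E
```

```text
[-0.0134  0.0001 -0.9999]
tool delta cm [ 0.1257 -0.0219  0.737 ] tcp [0.4457 0.0804 0.0313] w 0.03157052037263621 t 15.5
```

Emit:
play_rows(
  targets=[0,0.013,0,0.1,0,0.25,2.7,0,0,0,0,0,0.2,2.7,0,0,0,0,0,0.15,2.7,0,0,0,0,0,0,2.7,0,0,0,0,0,0,2.7],
)

```text
clock: 15.92
tool_pos: [0.447, 0.0796, 0.0253]
tool_rot: [[0.983, 0.184, -0.002], [0.184, -0.983, -0.001], [-0.002, 0.001, -1.0]]
ft_force: [0.4, -0.8, -2.5]
width: 0.0316
```

Emit:
play_rows(
  targets=[0.001,0.002,0,0,0,0.15,2.7,0,0,0,0,0,0,2.7,0,0,0,0,0,0.1,2.7,0,0,0,0,0,0,2.7,0,0,0,0,0,0,2.7],
)

```text
clock: 16.33
tool_pos: [0.4479, 0.0796, 0.024]
tool_rot: [[0.983, 0.184, 0.002], [0.184, -0.983, -0.001], [0.002, 0.001, -1.0]]
ft_force: [-0.5, -0.2, -2.0]
width: 0.0317
```

Emit:
play_rows(
  targets=[0,-0.002,0,0,0,0.12,2.7,0,0,0,0,0,0.05,2.7,0,0,0,0,0,0.05,2.7,0,0,0,0,0,0,2.7,0,0,0,0,0,0,2.7],
)

```text
clock: 16.75
tool_pos: [0.4481, 0.0797, 0.0238]
tool_rot: [[0.983, 0.184, 0.002], [0.184, -0.983, -0.002], [0.001, 0.003, -1.0]]
ft_force: [0.3, 0.9, -2.6]
width: 0.0315
```

Emit:
play_rows(
  targets=[0,0,0,0,0,0.2,2.7,0,0,0,0,0,0,2.7,0,0,0,0,0,0,3.6,0,0,0,0,0,0,4.6,0,0,0,0,0,0,6],
)

```text
clock: 17.17
tool_pos: [0.4492, 0.0802, 0.0244]
tool_rot: [[0.983, 0.185, 0.006], [0.185, -0.983, -0.003], [0.005, 0.004, -1.0]]
ft_force: [-0.3, -0.1, 1.6]
width: 0.0566
```

Emit:
play_rows(
  targets=[0,0,0,0,0,0,6.2,0,0,0,0,0,-0.5,6.2,0,0,0,0,0,-1,6.2,0,0,0,0,0,-2.5,6.2,0,0,0,0,0,-4,6.2],
)

```text
clock: 17.58
tool_pos: [0.4446, 0.0797, 0.101]
tool_rot: [[0.982, 0.187, -0.008], [0.187, -0.982, -0.007], [-0.01, 0.005, -1.0]]
ft_force: [0.8, 0.2, -0.1]
width: 0.0619
```

Emit:
play_rows(
  targets=[0,0,0,0,0,-3.5,6.2,0,0,0,0,0,-1.5,6.2,0,0,0,0,0,0,6.2,0,0,0,0,0,0,6.2,0,0,0,0,0,0,6.2],
)

```text
clock: 18.0
tool_pos: [0.4471, 0.0804, 0.1594]
tool_rot: [[0.983, 0.186, 0.0], [0.186, -0.983, -0.005], [-0.001, 0.005, -1.0]]
ft_force: [-0.8, 0.0, -0.6]
width: 0.0622
```

```bash
python3 - <<'E'
from h import *
o=bot.get_obs(); print(o["tool_rot"][2]); cv2.imwrite("pics/w6.png",cams.get_image("wrist"))
circ("wrist","roller_centre",.042,o);circ("wrist","yellow_dish",.006,o);circ("wrist","blue_dish",.006,o);circ("wrist","brass_centre",.055,o);
delta((.449,-.0865,.16))
E
```

```text
[-0.0007  0.0046 -1.    ]
yellow_dish 0.87 [176. 303.] c [0.4473 0.0815] diam mm 62.8 rms mm 0.5
blue_dish 0.64 [162.  92.] c [0.436  0.2809] diam mm 71.9 rms mm 0.6
brass_centre 0.9 [235. 505.] c [ 0.4505 -0.076 ] diam mm 53.8 rms mm 3.0
tool delta cm [-2.8779 16.4672 -0.0591] tcp [0.4465 0.0806 0.1586] w 0.06210811036006482 t 18.25
```

View pics/w6.png

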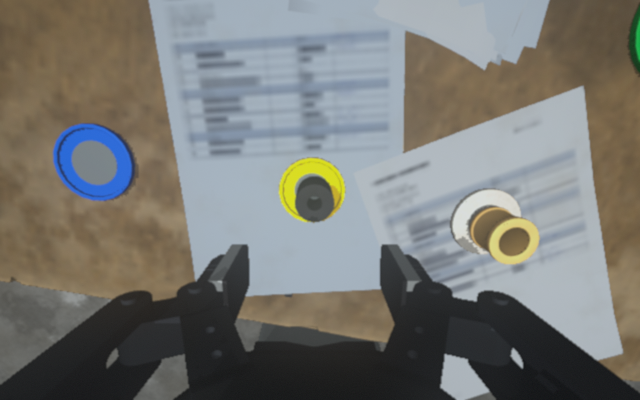

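Emit:
play_rows(
  targets=[0,0,0,-0.55,3.3,0,7,0,0,0,-0.55,3.3,0,7,0,0,0,-0.55,3.3,0,7,0,0,0,-0.55,3.3,0,7,0,0,0,-0.55,3.1,0,7],
)

```text
clock: 18.67
tool_pos: [0.4514, -0.0789, 0.156]
tool_rot: [[0.978, 0.209, -0.005], [0.209, -0.978, 0.003], [-0.004, -0.004, -1.0]]
ft_force: [0.5, -0.7, 1.0]
width: 0.07
```

Emit:
play_rows(
  targets=[0,0,0,0,0,0,7,0,0,0,0,0,0,7,0,0,0,0,0,0,7,0,0,0,0,0,0,7,0,0,0,0,0,0,7],
)

```text
clock: 19.08
tool_pos: [0.4491, -0.0857, 0.1528]
tool_rot: [[0.98, 0.198, -0.012], [0.198, -0.98, 0.001], [-0.011, -0.004, -1.0]]
ft_force: [-0.5, 0.7, 0.5]
width: 0.07
```

```bash
python3 - <<'E'
from h import *
o=bot.get_obs()
ob=dict(o); ob["tool_pos"]=np.array([.4471,.0804,.159]); ob["tool_rot"]=np.array([[0.983, 0.186, 0.0], [0.186, -0.983, -0.005], [-0.001, 0.005, -1.0]])
print("roller",at_z("wrist",(201,315),.042,ob))
print(o["tool_rot"][2]); cams.get_image("wrist")
circ("wrist","brass_centre",.055,o);circ("wrist","flange_centre",.010,o)
delta((.449,-.0865,.036))
E
```

```text
roller [0.447  0.0786 0.042 ]
[-0.0112 -0.0037 -0.9999]
brass_centre 0.6 [210. 319.] c [ 0.4501 -0.0863] diam mm 43.3 rms mm 1.2
brass_centre 0.19 [174. 320.] c [ 0.46   -0.0863] diam mm 54.3 rms mm 0.4
tool delta cm [ 0.0783  0.114  11.701 ] tcp [ 0.4493 -0.0857  0.153 ] w 0.06993276891938723 t 19.2333
```

Roller is about 2.5 mm from the yellow dish centre, upright at pixel (200,315). Brass bush next.

Emit:
play_rows(
  targets=[-0.004,0.011,0,0.1,0.0,1.2,7,0,0,0,0,0,2,7,0,0,0,0,0,2,7,0,0,0,0,0,2,7,0,0,0,0,0,1.2,7],
)

```text
clock: 19.65
tool_pos: [0.455, -0.0825, 0.0697]
tool_rot: [[0.979, 0.203, 0.012], [0.203, -0.979, -0.001], [0.011, 0.003, -1.0]]
ft_force: [0.3, 0.9, -0.6]
width: 0.0702
```

```bash
python3 - <<'E'
from h import *
print(bot.get_obs()["tool_rot"][2]); delta((.4492,-.0863,.036))
E
```

```text
[ 0.0113  0.0031 -0.9999]
tool delta cm [-0.6796  0.2482  3.3598] tcp [ 0.455  -0.0825  0.0697] w 0.07023665199112794 t 19.65
```

Emit:
play_rows(
  targets=[0.003,-0.011,0,-0.6,0.25,0.5,7,0,0,0,0,0,0.8,7,0,0,0,0,0,0.9,7,0,0,0,0,0,0.5,7,0,0,0,0,0,0,7],
)

```text
clock: 20.07
tool_pos: [0.4491, -0.0844, 0.0396]
tool_rot: [[0.978, 0.207, -0.002], [0.207, -0.978, 0.001], [-0.002, -0.001, -1.0]]
ft_force: [0.2, 0.4, 0.4]
width: 0.0698
```

```bash
python3 - <<'E'
from h import *
print(bot.get_obs()["tool_rot"][2]); delta((.4492,-.0863,.036))
E
```

```text
[-0.0021 -0.0012 -1.    ]
tool delta cm [-0.0281  0.1935  0.3573] tcp [ 0.4491 -0.0844  0.0396] w 0.06982506608188317 t 20.0667
```

Emit:
play_rows(
  targets=[-0.001,0.002,0,0,0.2,0.3,6.5,0,0,0,0,0,0,5.5,0,0,0,0,0,0,3.4,0,0,0,0,0,0,3.4,0,0,0,0,0,0,3.4],
  force=45,
)

```text
clock: 20.48
tool_pos: [0.4503, -0.0865, 0.0375]
tool_rot: [[0.978, 0.207, 0.002], [0.207, -0.978, -0.0], [0.002, 0.001, -1.0]]
ft_force: [0.6, 0.3, -2.6]
width: 0.0379
```

Emit:
play_rows(
  targets=[0,0,0,0,0,0,3.4,0,0,0,0,0,0,3.4,0,0,0,0,0,0,3.4,0,0,0,0,0,0,3.4,0,0,0,0,0,0,3.4],
)

```text
clock: 20.9
tool_pos: [0.4505, -0.0869, 0.0377]
tool_rot: [[0.978, 0.207, 0.003], [0.207, -0.978, -0.0], [0.003, 0.001, -1.0]]
ft_force: [-0.8, 0.1, -2.4]
width: 0.0381
```

Emit:
play_rows(
  targets=[0,0,0,0,0,-0.4,3.4,0,0,0,0,0,-0.8,3.4,0,0,0,0,0,-1.5,3.4,0,0,0,0,0,-2,3.4,0,0,0,0,0,-2,3.4],
)

```text
clock: 21.32
tool_pos: [0.4472, -0.0862, 0.1054]
tool_rot: [[0.978, 0.209, -0.006], [0.209, -0.978, 0.001], [-0.006, -0.002, -1.0]]
ft_force: [0.3, -0.1, -1.2]
width: 0.0378
```

Emit:
play_rows(
  targets=[0,0,0,0.6,-3.3,-0.5,3.4,0,0,0,0.6,-3.6,0,3.4,0,0,0,0.6,-3.6,0,3.4,0,0,0,0.6,-3.6,0,3.4,0,0,0,0.6,-3.6,0,3.4],
)

```text
clock: 21.73
tool_pos: [0.4444, 0.0851, 0.117]
tool_rot: [[0.984, 0.18, 0.002], [0.18, -0.984, -0.006], [0.001, 0.007, -1.0]]
ft_force: [1.4, -0.3, -2.8]
width: 0.0384
```

Emit:
play_rows(
  targets=[0,0,0,0.6,-3.6,0,3.4,0,0,0,0.6,-3.6,0,3.4,0,0,0,0.6,-3.6,0,3.4,0,0,0,0.5,-3.4,0,3.4,0,0,0,0,0,0,3.4],
)

```text
clock: 22.15
tool_pos: [0.4391, 0.2461, 0.121]
tool_rot: [[0.982, 0.189, 0.007], [0.189, -0.982, 0.004], [0.008, -0.003, -1.0]]
ft_force: [0.0, 1.2, -1.4]
width: 0.0381
```

Emit:
play_rows(
  targets=[0,0,0,0,0,0,3.4,0,0,0,0,0,0,3.4,0,0,0,0,0,0,3.4,0,0,0,0,0,0,3.4,0,0,0,0,0,0,3.4],
)

```text
clock: 22.57
tool_pos: [0.438, 0.2451, 0.1226]
tool_rot: [[0.981, 0.191, 0.006], [0.191, -0.982, 0.003], [0.007, -0.002, -1.0]]
ft_force: [0.3, 0.8, -1.8]
width: 0.0381
```

```bash
python3 - <<'E'
from h import *
o=bot.get_obs();print(o["tool_rot"]); cv2.imwrite("pics/w7.png",cams.get_image("wrist")); circ("wrist","blue_dish",.006,o);circ("wrist","brass_centre",o["tool_pos"][2]+.0173,o)
delta((.4362,.2806,.0217))
E
```

```text
[[ 0.9815  0.1914  0.0062]
 [ 0.1914 -0.9815  0.0032]
 [ 0.0067 -0.002  -1.    ]]
blue_dish 0.56 [194. 267.] c [0.4359 0.2824] diam mm 70.6 rms mm 0.3
brass_centre 0.73 [280. 314.] c [0.4403 0.245 ] diam mm 46.2 rms mm 2.2
tool delta cm [ 0.4179 -3.4598 10.0886] tcp [0.4381 0.2455 0.1225] w 0.03793607887450092 t 22.7167
```

Emit:
play_rows(
  targets=[-0.002,-0.007,0,0.2,-1.9,1.0,3.4,0,0,0,0.2,-1.7,1.8,3.4,0,0,0,0,0,1.8,3.4,0,0,0,0,0,1.5,3.4,0,0,0,0,0,0.5,3.4],
)

```text
clock: 23.13
tool_pos: [0.4385, 0.2813, 0.0559]
tool_rot: [[0.983, 0.185, 0.004], [0.185, -0.983, 0.002], [0.005, -0.001, -1.0]]
ft_force: [-0.3, -0.6, -1.7]
width: 0.0382
```

```bash
python3 - <<'E'
from h import *
print(bot.get_obs()["tool_rot"][2]); delta((.4358,.2815,.0217))
E
```

```text
[ 0.0047 -0.0014 -1.    ]
tool delta cm [-0.2746 -0.0617  3.4147] tcp [0.4385 0.2813 0.0559] w 0.03823692903788704 t 23.1333
```

Emit:
play_rows(
  targets=[-0.001,-0.005,0,-0.25,-0.05,0.8,3.4,0,0,0,0,0,0.9,3.4,0,0,0,0,0,0.6,3.4,0,0,0,0,0,0.3,3.4,0,0,0,0,0,0,3.4],
)

```text
clock: 23.55
tool_pos: [0.4361, 0.2798, 0.0274]
tool_rot: [[0.983, 0.183, -0.002], [0.183, -0.983, -0.001], [-0.002, 0.001, -1.0]]
ft_force: [0.1, -0.6, -2.6]
width: 0.038
```

```bash
python3 - <<'E'
from h import *
print(bot.get_obs()["tool_rot"][2]); delta((.4358,.2815,.0217))
E
```

```text
[-0.0018  0.0009 -1.    ]
tool delta cm [ 0.0028 -0.1682  0.5709] tcp [0.4361 0.2798 0.0274] w 0.037958534541676296 t 23.55
```

Emit:
play_rows(
  targets=[0.001,0.002,0,0,-0.15,0.25,3.4,0,0,0,0,0,0.2,3.4,0,0,0,0,0,0.1,3.4,0,0,0,0,0,0,3.4,0,0,0,0,0,0,3.4],
)

```text
clock: 23.97
tool_pos: [0.4368, 0.2818, 0.0226]
tool_rot: [[0.983, 0.182, 0.003], [0.182, -0.983, 0.002], [0.003, -0.001, -1.0]]
ft_force: [0.4, 0.4, -2.4]
width: 0.0381
```

Emit:
play_rows(
  targets=[0,0,0,0,0,0.12,3.4,0,0,0,0,0,0.05,3.4,0,0,0,0,0,0,3.4,0,0,0,0,0,0,3.4,0,0,0,0,0,0,3.4],
)

```text
clock: 24.38
tool_pos: [0.4373, 0.2821, 0.0215]
tool_rot: [[0.983, 0.182, 0.004], [0.182, -0.983, 0.003], [0.004, -0.002, -1.0]]
ft_force: [-0.3, -0.1, -1.5]
width: 0.0377
```

Emit:
play_rows(
  targets=[0,0,0,0,0,0.12,3.4,0,0,0,0,0,0,3.4,0,0,0,0,0,0,4.3,0,0,0,0,0,0,5.2,0,0,0,0,0,0,6.5],
)

```text
clock: 24.8
tool_pos: [0.438, 0.2828, 0.022]
tool_rot: [[0.983, 0.182, 0.006], [0.182, -0.983, 0.004], [0.007, -0.002, -1.0]]
ft_force: [1.4, 0.6, 0.6]
width: 0.0625
```

Emit:
play_rows(
  targets=[0,0,0,0,0,0,6.8,0,0,0,0,0,-0.5,6.8,0,0,0,0,0,-1,6.8,0,0,0,0,0,-2.5,6.8,0,0,0,0,0,-4,6.8],
)

```text
clock: 25.22
tool_pos: [0.4337, 0.2799, 0.0993]
tool_rot: [[0.983, 0.184, -0.005], [0.184, -0.983, -0.005], [-0.006, 0.004, -1.0]]
ft_force: [1.4, 1.2, 0.7]
width: 0.0678
```

Emit:
play_rows(
  targets=[0,0,0,0,0,-3.5,6.8,0,0,0,0,0,-2,6.8,0,0,0,0,0,0,6.8,0,0,0,0,0,0,6.8,0,0,0,0,0,0,6.8],
)

```text
clock: 25.63
tool_pos: [0.4363, 0.2822, 0.1669]
tool_rot: [[0.983, 0.184, 0.006], [0.184, -0.983, 0.003], [0.007, -0.002, -1.0]]
ft_force: [-0.7, -1.0, -0.8]
width: 0.0676
```

```bash
python3 - <<'E'
from h import *
o=bot.get_obs(); print(o["tool_rot"][2]); cv2.imwrite("pics/w8.png",cams.get_image("wrist"))
circ("wrist","brass_centre",.039,o);circ("wrist","blue_dish",.006,o);circ("wrist","roller_centre",.042,o)
delta((.449,-.0875,.16))
E
```

```text
[ 0.0065 -0.0019 -1.    ]
brass_centre 0.64 [204. 311.] c [0.4369 0.2822] diam mm 43.1 rms mm 1.0
blue_dish 0.98 [188. 312.] c [0.4357 0.2825] diam mm 69.9 rms mm 0.3
roller_centre 0.74 [224. 533.] c [0.4483 0.0928] diam mm 48.7 rms mm 4.0
tool delta cm [-5.4865 36.5523  0.4855] tcp [0.4355 0.2819 0.1653] w 0.06826330555783731 t 25.8333
```

View pics/w8.png

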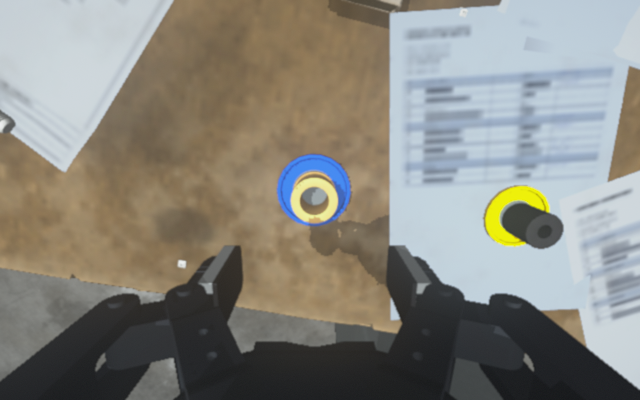

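The brass bush sits at pixel (200,315), about 1 mm from the blue dish centre, and the roller still stands in yellow. The flange is next.

Emit:
play_rows(
  targets=[0,0,0,-0.55,3.6,0,6.8,0,0,0,-0.55,3.6,0,6.8,0,0,0,-0.55,3.6,0,6.8,0,0,0,-0.55,3.6,0,6.8,0,0,0,-0.55,3.6,0,6.8],
)

```text
clock: 26.25
tool_pos: [0.4398, 0.1059, 0.1601]
tool_rot: [[0.979, 0.204, -0.003], [0.205, -0.979, 0.01], [-0.001, -0.01, -1.0]]
ft_force: [0.4, -0.4, -0.3]
width: 0.0679
```

Emit:
play_rows(
  targets=[0,0,0,-0.55,3.6,0,6.8,0,0,0,-0.55,3.6,0,6.8,0,0,0,-0.55,3.6,0,6.8,0,0,0,-0.55,3.6,0,6.8,0,0,0,-0.5,3.4,0,6.8],
)

```text
clock: 26.67
tool_pos: [0.4458, -0.0821, 0.1538]
tool_rot: [[0.978, 0.208, -0.013], [0.208, -0.978, 0.011], [-0.01, -0.014, -1.0]]
ft_force: [0.4, 0.3, -0.6]
width: 0.0679
```

Emit:
play_rows(
  targets=[0,0,0,0,0,0,6.8,0,0,0,0,0,0,6.8,0,0,0,0,0,0,6.8,0,0,0,0,0,0,6.8,0,0,0,0,0,0,6.8],
)

```text
clock: 27.08
tool_pos: [0.4428, -0.0899, 0.1498]
tool_rot: [[0.981, 0.194, -0.022], [0.194, -0.981, 0.01], [-0.019, -0.014, -1.0]]
ft_force: [-0.1, 0.3, 0.8]
width: 0.0678
```

```bash
python3 - <<'E'
from h import *
o=bot.get_obs(); print(o["tool_rot"][2]); cv2.imwrite("pics/w9.png",cams.get_image("wrist"))
circ("wrist","flange_centre",.010,o); circ("wrist","green_dish",.006,o)
delta((.449,-.0875,.0205))
E
```

```text
[-0.0195 -0.0143 -0.9997]
green_dish 0.73 [ 12. 507.] c [ 0.6423 -0.2009] diam mm 97.4 rms mm 0.3
green_dish 0.5 [151. 114.] c [0.4405 0.0906] diam mm 52.3 rms mm 3.8
tool delta cm [ 0.8704  0.063  12.9456] tcp [ 0.4431 -0.0899  0.1501] w 0.06805178032235845 t 27.2333
```

View pics/w9.png

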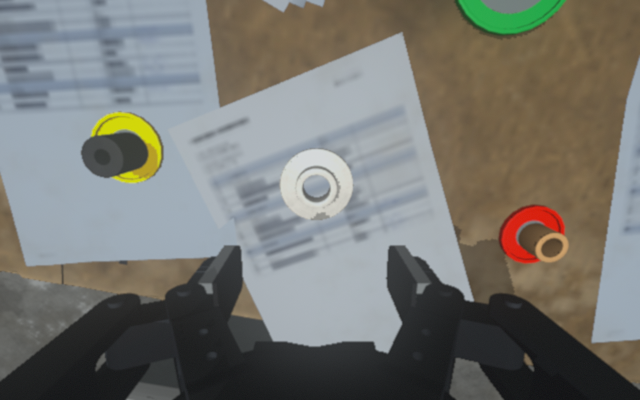

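Emit:
play_rows(
  targets=[-0.014,0.019,0,0.3,0.0,1.0,6.8,0,0,0,0.3,0,2,6.8,0,0,0,0,0,2,6.8,0,0,0,0,0,2,6.8,0,0,0,0,0,0.5,6.8],
)

```text
clock: 27.65
tool_pos: [0.453, -0.0849, 0.0753]
tool_rot: [[0.979, 0.202, 0.01], [0.202, -0.979, -0.001], [0.01, 0.003, -1.0]]
ft_force: [0.7, 0.7, 0.9]
width: 0.0678
```

```bash
python3 - <<'E'
from h import *
o=bot.get_obs()
ob=dict(o); ob["tool_pos"]=np.array([.443,-.0899,.15]); ob["tool_rot"]=np.array([[0.981, 0.194, -0.022], [0.194, -0.981, 0.01], [-0.0195, -0.0143, -1.0]])
print(at_z("wrist",(184.5,316.5),.01,ob),at_z("wrist",(186,317),.02,ob))
print(o["tool_rot"][2]); cams.get_image("wrist");circ("wrist","flange_centre",.010,o)
delta((.449,-.0885,.0215))
E
```

```text
[ 0.4489 -0.0893  0.01  ] [ 0.45   -0.0896  0.02  ]
[ 0.0097  0.0026 -0.9999]
flange_centre 0.84 [215. 316.] c [ 0.4494 -0.0888] diam mm 65.0 rms mm 0.4
tool delta cm [-0.5716  0.2452  5.4988] tcp [ 0.4535 -0.0849  0.0765] w 0.06806499965526717 t 27.75
```

Emit:
play_rows(
  targets=[0.003,-0.01,0,-0.45,0.3,1.2,6.8,0,0,0,0,0,1.5,6.8,0,0,0,0,0,1.2,6.8,0,0,0,0,0,0.6,6.8,0,0,0,0,0,0,6.8],
)

```text
clock: 28.17
tool_pos: [0.4527, -0.0897, 0.0323]
tool_rot: [[0.979, 0.202, 0.007], [0.202, -0.979, -0.001], [0.006, 0.002, -1.0]]
ft_force: [-0.6, 0.8, -0.2]
width: 0.0678
```

```bash
python3 - <<'E'
from h import *
print(bot.get_obs()["tool_rot"][2]); delta((.4493,-.0888,.0198))
E
```

```text
[ 0.0062  0.0021 -1.    ]
tool delta cm [-0.3226 -0.1612  1.2507] tcp [ 0.4527 -0.0897  0.0323] w 0.06776261223527458 t 28.1667
```

Emit:
play_rows(
  targets=[0.002,-0.006,0,-0.3,-0.15,0.4,6.4,0,0,0,0,0,0.4,6,0,0,0,0,0,0.25,5.5,0,0,0,0,0,0.1,5.5,0,0,0,0,0,0,5.5],
)

```text
clock: 28.58
tool_pos: [0.4502, -0.0894, 0.0214]
tool_rot: [[0.98, 0.201, 0.002], [0.201, -0.98, -0.0], [0.002, 0.001, -1.0]]
ft_force: [0.1, -0.0, -0.7]
width: 0.0554
```

```bash
python3 - <<'E'
from h import *
print(bot.get_obs()["tool_rot"][2]); delta((.4493,-.0888,.0198))
E
```

```text
[ 0.0021  0.0007 -1.    ]
tool delta cm [-0.078  -0.0744  0.1565] tcp [ 0.4502 -0.0894  0.0214] w 0.055356274973814776 t 28.5833
```

Emit:
play_rows(
  targets=[0,-0.002,0,-0.05,-0.05,0.15,4.8,0,0,0,0,0,0,4.2,0,0,0,0,0,0,2.9,0,0,0,0,0,0,2.9,0,0,0,0,0,0,2.9],
  force=60,
)

```text
clock: 29.0
tool_pos: [0.45, -0.089, 0.0208]
tool_rot: [[0.98, 0.201, 0.002], [0.201, -0.98, -0.001], [0.001, 0.001, -1.0]]
ft_force: [0.7, 0.4, -1.4]
width: 0.0318
```

Emit:
play_rows(
  targets=[0,0,0,0,0,0,2.9,0,0,0,0,0,0,2.9,0,0,0,0,0,0,2.9,0,0,0,0,0,0,2.9,0,0,0,0,0,0,2.9],
)

```text
clock: 29.42
tool_pos: [0.4499, -0.089, 0.0207]
tool_rot: [[0.98, 0.201, 0.001], [0.201, -0.98, -0.001], [0.001, 0.001, -1.0]]
ft_force: [-0.5, -0.4, -0.4]
width: 0.0323
```

Emit:
play_rows(
  targets=[0,0,0,0,0,-0.3,2.9,0,0,0,0,0,-0.5,2.9,0,0,0,0,0,-0.5,2.9,0,0,0,0,0,0,2.9,0,0,0,0,0,0,2.9],
)

```text
clock: 29.83
tool_pos: [0.4495, -0.0889, 0.0349]
tool_rot: [[0.98, 0.201, 0.001], [0.201, -0.98, -0.001], [0.0, 0.001, -1.0]]
ft_force: [0.7, 0.3, -2.2]
width: 0.032
```

Emit:
play_rows(
  targets=[0,0,0,0,0,-0.8,2.9,0,0,0,0,0,-1,2.9,0,0,0,0.5,0.45,-1.2,2.9,0,0,0,1.1,1,-1.2,2.9,0,0,0,1.6,1.45,-1,2.9],
)

```text
clock: 30.25
tool_pos: [0.4806, -0.1087, 0.0887]
tool_rot: [[0.978, 0.207, -0.012], [0.207, -0.978, -0.0], [-0.012, -0.002, -1.0]]
ft_force: [0.9, -0.6, -1.9]
width: 0.0325
```

Emit:
play_rows(
  targets=[0,0,0,1.9,1.7,0,2.9,0,0,0,1.9,1.7,0,2.9,0,0,0,1.9,1.7,0,2.9,0,0,0,1.9,1.7,0,2.9,0,0,0,1.6,1.4,0,2.9],
)

```text
clock: 30.67
tool_pos: [0.5905, -0.1732, 0.0937]
tool_rot: [[0.978, 0.207, -0.01], [0.207, -0.978, 0.001], [-0.01, -0.003, -1.0]]
ft_force: [0.5, -0.0, -1.5]
width: 0.0322
```

Emit:
play_rows(
  targets=[0,0,0,0.7,0.6,0,2.9,0,0,0,0,0,0,2.9,0,0,0,0,0,0,2.9,0,0,0,0,0,0,2.9,0,0,0,0,0,0,2.9],
)

```text
clock: 31.08
tool_pos: [0.5997, -0.1806, 0.0944]
tool_rot: [[0.979, 0.203, -0.01], [0.203, -0.979, 0.002], [-0.009, -0.003, -1.0]]
ft_force: [-0.4, 0.3, -1.8]
width: 0.0319
```

```bash
python3 - <<'E'
from h import *
o=bot.get_obs(); print(o["tool_rot"][2]); cv2.imwrite("pics/w10.png",cams.get_image("wrist"))
circ("wrist","green_dish",.006,o);circ("wrist","flange_centre",o["tool_pos"][2]-.0105,o)
delta((.642,-.2012,.0247))
E
```

```text
[-0.0092 -0.0034 -1.    ]
green_dish 0.67 [150. 360.] c [ 0.6433 -0.2027] diam mm 95.0 rms mm 0.2
green_dish 0.62 [ 94. 578.] c [ 0.7114 -0.3366] diam mm 96.1 rms mm 0.6
flange_centre 0.89 [236. 317.] c [ 0.5996 -0.1812] diam mm 64.7 rms mm 0.4
tool delta cm [3.7453 2.8927 6.9334] tcp [ 0.6001 -0.1806  0.0944] w 0.031867800761360345 t 31.2333
```

View pics/w10.png

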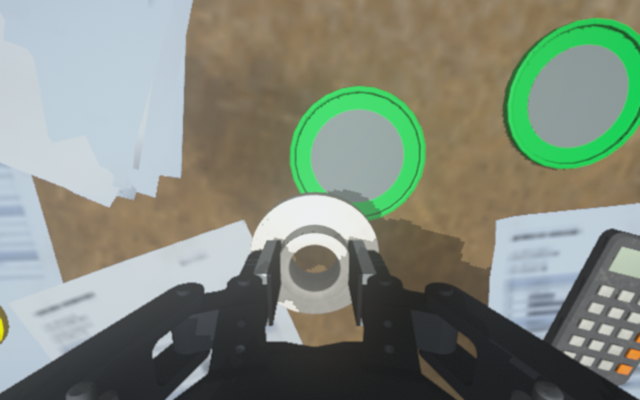

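Emit:
play_rows(
  targets=[-0.003,0.009,0,1.4,1.1,0,2.9,0,0,0,1.4,1.1,0.5,2.9,0,0,0,0.9,0.7,1.0,2.9,0,0,0,0,0,1.2,2.9,0,0,0,0,0,0.8,2.9],
)

```text
clock: 31.65
tool_pos: [0.6427, -0.2, 0.0605]
tool_rot: [[0.978, 0.207, 0.002], [0.207, -0.978, -0.001], [0.002, 0.001, -1.0]]
ft_force: [-1.0, 0.3, -2.5]
width: 0.0319
```

```bash
python3 - <<'E'
from h import *
print(bot.get_obs()["tool_rot"][2]); delta((.6427,-.202,.0247))
E
```

```text
[ 0.0017  0.0011 -1.    ]
tool delta cm [-0.048   0.1873  3.5771] tcp [ 0.6427 -0.2     0.0605] w 0.03187181079719763 t 31.65
```

Emit:
play_rows(
  targets=[0.001,-0.002,0,-0.05,0.15,0.7,2.9,0,0,0,0,0,0.9,2.9,0,0,0,0,0,0.7,2.9,0,0,0,0,0,0.4,2.9,0,0,0,0,0,0,2.9],
)

```text
clock: 32.07
tool_pos: [0.6371, -0.1994, 0.0276]
tool_rot: [[0.978, 0.209, -0.009], [0.209, -0.978, 0.002], [-0.009, -0.004, -1.0]]
ft_force: [-0.9, -0.4, -2.3]
width: 0.0318
```

```bash
python3 - <<'E'
from h import *
print(bot.get_obs()["tool_rot"][2]); delta((.6427,-.202,.0247))
E
```

```text
[-0.0086 -0.0038 -1.    ]
tool delta cm [0.4913 0.3759 0.2847] tcp [ 0.6371 -0.1994  0.0276] w 0.0317519587960533 t 32.0667
```

Emit:
play_rows(
  targets=[-0.004,0.009,0,0.45,0.35,0,2.9,0,0,0,0,0,0,2.9,0,0,0,0,0,0.15,2.9,0,0,0,0,0,0.1,2.9,0,0,0,0,0,0,2.9],
)

```text
clock: 32.48
tool_pos: [0.6435, -0.202, 0.026]
tool_rot: [[0.978, 0.209, 0.003], [0.209, -0.978, -0.001], [0.003, 0.001, -1.0]]
ft_force: [-0.1, 0.1, -2.9]
width: 0.0322
```

```bash
python3 - <<'E'
from h import *
print(bot.get_obs()["tool_rot"][2],bot.get_obs()["ft_force"]); delta((.6427,-.202,.0247))
E
```

```text
[ 0.003   0.0012 -1.    ] [-0.1133  0.1429 -2.9102]
tool delta cm [-0.0733 -0.0179  0.1304] tcp [ 0.6435 -0.202   0.026 ] w 0.032188599004824146 t 32.4833
```

Emit:
play_rows(
  targets=[0.001,-0.003,0,0,0,0.12,2.9,0,0,0,0,0,0.08,2.9,0,0,0,0,0,0.05,2.9,0,0,0,0,0,0,2.9,0,0,0,0,0,0,2.9],
)

```text
clock: 32.9
tool_pos: [0.644, -0.202, 0.0249]
tool_rot: [[0.978, 0.209, 0.001], [0.209, -0.978, -0.001], [0.001, 0.001, -1.0]]
ft_force: [0.2, 0.1, -2.1]
width: 0.0323
```

Emit:
play_rows(
  targets=[0,0,0,0,0,0.1,2.9,0,0,0,0,0,0,2.9,0,0,0,0,0,0.05,2.9,0,0,0,0,0,0,2.9,0,0,0,0,0,0,2.9],
)

```text
clock: 33.32
tool_pos: [0.6444, -0.2021, 0.0248]
tool_rot: [[0.978, 0.209, 0.002], [0.209, -0.978, -0.001], [0.002, 0.002, -1.0]]
ft_force: [-1.1, -0.8, 0.3]
width: 0.0322
```

Contact shows: the downward load is gone. Releasing now.

Emit:
play_rows(
  targets=[0,0,0,0,0,0,2.9,0,0,0,0,0,0,3.6,0,0,0,0,0,0,4.3,0,0,0,0,0,0,5.2,0,0,0,0,0,0,6],
)

```text
clock: 33.73
tool_pos: [0.6453, -0.2022, 0.0247]
tool_rot: [[0.978, 0.209, 0.004], [0.209, -0.978, -0.001], [0.003, 0.002, -1.0]]
ft_force: [-0.2, 0.1, 0.1]
width: 0.0597
```

Emit:
play_rows(
  targets=[0,0,0,0,0,0,6.5,0,0,0,0,0,-0.5,6.5,0,0,0,0,0,-1,6.5,0,0,0,0,0,-2.5,6.5,0,0,0,0,0,-4,6.5],
)

```text
clock: 34.15
tool_pos: [0.6395, -0.2011, 0.0998]
tool_rot: [[0.978, 0.21, -0.011], [0.21, -0.978, 0.002], [-0.011, -0.005, -1.0]]
ft_force: [0.3, -1.0, -0.5]
width: 0.0652
```

Emit:
play_rows(
  targets=[0,0,0,0,0,-4,6.5,0,0,0,0,0,-4,6.5,0,0,0,0,0,0,6.5,0,0,0,0,0,0,6.5,0,0,0,0,0,0,6.5],
)

```text
clock: 34.57
tool_pos: [0.6454, -0.2009, 0.1975]
tool_rot: [[0.978, 0.211, 0.007], [0.211, -0.978, -0.001], [0.006, 0.002, -1.0]]
ft_force: [0.9, -0.5, 0.5]
width: 0.065
```

```bash
python3 - <<'E'
from h import *
o=bot.get_obs(); cv2.imwrite("pics/w11.png",cams.get_image("wrist"))
circ("wrist","green_dish",.006,o);circ("wrist","flange_centre",.014,o)
a=cams.get_image("side"); b=cams.get_image("scene")
cv2.imwrite("pics/end.png",cv2.resize(np.vstack([a[130:330,200:440],b[150:350,230:470]]),None,fx=1.45,fy=1.45))
for n,t,z in (("side","carton_centre",.02),("side","calc_centre",.01)):
    for d in cams.find_in(n,t)[:1]: print(t,at_z(n,d["location"],z))
print(o["clock"])
E
```

```text
green_dish 0.86 [148. 457.] c [ 0.712  -0.3377] diam mm 95.4 rms mm 0.5
green_dish 0.66 [183. 313.] c [ 0.6435 -0.2028] diam mm 95.9 rms mm 0.4
flange_centre 0.77 [179. 315.] c [ 0.6433 -0.2034] diam mm 65.4 rms mm 0.2
carton_centre [0.6158 0.2723 0.02  ]
calc_centre [ 0.5615 -0.4394  0.01  ]
34.5667
```

View pics/w11.png

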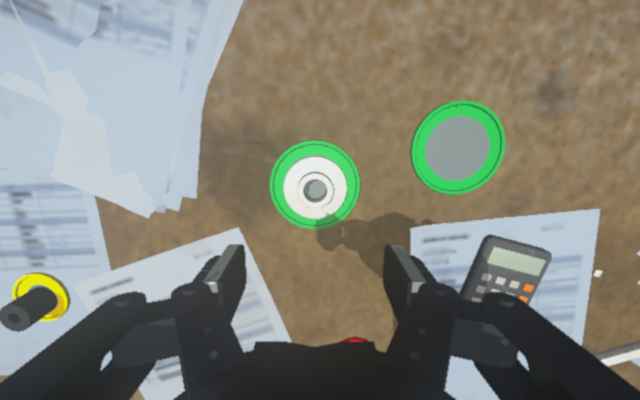

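View pics/end.png

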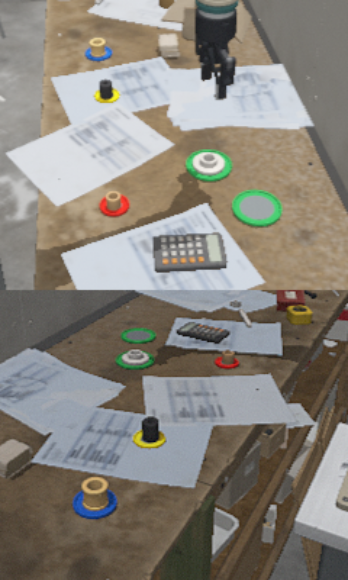

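All four parts stand upright in their own dishes. The flange (pixel 185,315) is centred in the correct green dish, and the carton and calculator haven't moved. I'm handing in.

```bash
python3 -c "
from plant import bot
print(bot.close_job())"
```

```text
the job is handed in; nothing more can be done
None
```

I took the stack apart from the top and set each part in its own dish. I handed the job in at about 35 s on the robot clock, with the gripper clear at z≈0.2 m. No verdict is reported, so the result rests on my own checks.

| Part | Dish | Distance from dish centre |
|---|---|---|
| Bronze bush | red | about 2 mm |
| Black roller | yellow | about 2.5 mm |
| Brass bush | blue | about 1 mm |
| Steel flange | green (the left one of the two) | under 1 mm |

- **Upright and undisturbed:** the last side and scene pictures show all four parts upright. The carton and calculator read within 6 mm of where they were at the start, which is within the detector's error.
- **Weak or disagreeing checks:**
  - The roller's distance came from a pixel I read by eye, because the network missed it in that picture.
  - Before I let go of the bush, roller and brass bush, the wrist force had not clearly fallen. They may have settled the last millimetre or less on release. The flange did show clear contact first.
  - The side camera put the red dish about 3 mm nearer in x than the wrist camera did. I used the wrist camera throughout.

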